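Park the watch carriage under the loupe

TASK

Nudge the blue watch carriage along its almost frictionless rail until its white index line stands opposite the red pointer of the loupe stand, and leave it standing there by itself for a good three seconds, hands off. Push and brake it gently, and only against the sprung orange buffers at its two ends: do not grip, press on or knock the blue carriage, and never let it run into either end stop. Leave everything else on the bench where it is, and be done within 20 seconds.

Things in the scene. Friction and masses are not known exactly. Their poses are not given: they have to be found in the camera images.
- rail: fixed slide: steel base plate 100 x 660 mm, origin under its middle on the bench; its y axis runs along the rail in the direction the carriage has to go, its x axis points away from the robot, z up. Round guide bars reach 26 mm height. A grey end stop with red face (40 mm high, 22 mm thick) stands across the plate at each end, faces at y = -245 and +245 mm
- carriage (a joint): travel of the carriage in m: its middle is at y = -0.17 + value in the rail's frame (x = 0). At 0 it touches the stop at the start (-y) end, at 0.34 the stop at the far (+y) end; it starts at rest at 0.03 to 0.09 and the mark is reached at 0.24 to 0.28
- middle (a point): point on the bench plane under the middle of the blue carriage block with its watch holder: 120 mm (x) by 150 mm (along the rail), 30 to 90 mm above the bench, holder up to 106 mm. Not to be touched. Moving mass with buffers nominally 1.7 kg (true 0.75 to 1.3 times that); rail drag nominally 0.004 N dry plus 0.06 N s/m viscous, so it coasts a long way. It cannot tip or leave the rail
- index (a point): top of the white index line on the far side of the carriage, at its middle along the rail: 60 mm beyond the carriage's centre line in x, 90 mm above the bench
- mark (a point): tip of the red pointer on the loupe stand, 93 mm above the bench beside the rail, axes parallel to the rail's. The index is on the mark when both have the same y in the rail's frame. The fixed stand is on the far side of the rail: base at x = 60 to 130 mm and a post and black lens at x = 50 to 120 mm, up to 245 mm high; keep the gripper to the near half (x from -45 to 0 mm)
- rear_buffer_face (a point): middle of the outer face of the orange buffer at the carriage's -y end, 62 mm above the bench; push here to drive it along +y. Face 110 mm wide (x) and 44 mm high (40 to 84 mm above the bench), 105 mm from the carriage's middle when relaxed; it springs into the carriage by up to 28 mm with 32 N/m and hardly any damping, so the carriage rebounds from a hand held still
- front_buffer_face (a point): the same on the +y end; push here towards -y to brake. Nothing on either end can be gripped
- watch: wristwatch head, steel disc 42 mm across, 12 mm high; origin at its underside; a bystander, leave it alone
- eyeglass: black eyeglass cup, 42 mm across, 34 mm high; origin at its underside; a bystander, leave it alone
- driver: screwdriver 140 mm long, lying; origin at its underside; a bystander, leave it alone
- brush: wooden brush 160 mm long, lying; origin at its underside; a bystander, leave it alone
- oil: amber jar 32 mm across, 60 mm high; origin at its underside; a bystander, leave it alone
- parts_tray: white open parts tray 90 x 130 x 22 mm; origin at its underside; a bystander, leave it alone
Not all that is in view belongs to the job. What is shaped like the part that bears mark but pink, purple or yellow is not meant.

How it is judged:
On the way:
1. the carriage stands still at the mark, untouched, for three seconds (y of index in the frame of mark between -0.012 and 0.012 m and velocity of joint carriage between -0.01 and 0.01 m/s and contact force between the arm and rail below 0.1 N), for 3 s.
At the end, for the whole second after the job is handed in: index within 12 mm of the pointer along the rail, carriage slower than 8 mm/s, nothing touching it (y of index in the frame of mark between -0.012 and 0.012 m and velocity of joint carriage between -0.008 and 0.008 m/s and contact force between the arm and rail below 0.1 N).
It fails at once if the carriage ran into an end stop (value of joint carriage below 0.002 m or value of joint carriage above 0.338 m).
It fails at once if the carriage went faster than 0.3 m/s (velocity of joint carriage above 0.3 m/s or velocity of joint carriage below -0.3 m/s).
It fails at once if the blue carriage itself was pushed, pressed or gripped (contact force between the arm and carriage_c0 above 1 N or contact force between the arm and carriage_c1 above 1 N or contact force between the arm and carriage_c2 above 1 N or contact force between the arm and carriage_c3 above 1 N or contact force between the arm and carriage_c4 above 1 N).
It fails at once if the carriage or rail was pushed harder than 10 N (contact force between the arm and rail above 10 N).
It fails at once if something else on the bench was disturbed (distance of any of watch, eyeglass, driver, brush, oil, parts_tray from where it was at the start of the episode above 0.02 m).
It also fails if it takes over 32 s, if anything falls off the work surface, if the arm or the gripper's body presses on something with over 40 N, if the wrist force passes 120 N, or if a joint passes its speed limit or range.

ROBOT

A 7-joint arm with a two-finger parallel gripper is mounted at the origin on the work surface. World frame = base frame: x ahead of the robot, y to its left, z up, the work surface at z = 0. Lengths are in m, angles in rad, forces in N, time in s.
With the tool pointing down it reaches from about 0.425 to 0.875 m from the base axis. Payload 4.7 kg.
Tool frame: the origin (TCP) lies at the very end of the fingers, on their centre line; the grasp point (between the pads) lies 19 mm behind it (arm.tcp_to_grasp is the distance from the TCP to the grasp point, in m); z points along the fingers, x is the direction in which the jaws open and shut, and the axes are right-handed (so a half turn about z gives the same grasp; the last joint's range is limited). The gripper opens to 85 mm and grips with 20 to 120 N. Pads are 22 mm wide; open, the fingers measure 114 mm over their backs; the gripper's body (76 mm by 85 mm) begins 54 mm behind the grasp point. The pads swing forward as they close: fully open they stand 13 mm farther back than shut.
Start: joints at [1.186, 0.321, -0.07, 1.45, 0.023, 1.371, -0.057], TCP at [0.252, -0.599, 0.231] pointing down, gripper open.
Joint ranges: [-2.86, 2.86], [-0.3, 2.09], [-1.38, 1.24], [0.06, 2.45], [-1.56, 4.7], [0.09, 2.05], [-2.69, 2.69]. Speed limits (rad/s): [2.57, 2.57, 3.14, 3.14, 3.14, 3.14, 3.14].

INTERFACE

Orientations are given as a unit quaternion [w, x, y, z].
In Python, from cell import arm, vision gives the robot as it stands.
- The arm moves only by the tool arm_command, never from a script. Its argument "plan" is a list of rows, each a list of 5 numbers: the closure, from 0 (fully open) to 1 (shut), then the shift along the tool's x, y, z in m, then the turn about the tool's z in rad. In form: [[jaw, tx, ty, tz, turn], ...]. A call has 1 to 5 rows; each row is the pose to reach, as a shift and turn from the pose commanded when the call began, along the tool's axes at that moment; what a row does not reach only later rows make up. A row lasts 1/8 s, in which the tool goes at most 62.5 mm and 10.7 degrees, less where a joint would pass 70% of its speed; a pose out of reach is approached as far as the arm can. A call with a gripper value outside its range is refused whole. The fingers move at their own pace and stop on an object; "grip_force" is the grip in N (left out, the last holds). Time passes only in rows, so rows that repeat a pose let the fingers close. It gives the time, the measured TCP pose, the force and the opening at its end, in the units of the state.
- arm.get_obs(): the state, without advancing time (a new reading comes with each control period).
- vision.get_image(name): name is "scene" or "top"; returns the picture (420x560x3 uint8, red, green, blue); there is no depth.
- vision.calibration(name): a dict with "fx", "fy", "cx", "cy" (pixels), "D" ([k1, k2, p1, p2, k3] as OpenCV has them; the pictures are not rectified), "world_to_cam" (4x4, takes a point from world to camera coordinates). Camera axes: x right, y up, looking along -z (the intrinsics and any distortion apply to the point x, -y, -z); pixel columns grow to the right and rows downward; lengths in m; the calibration is good to about 2 mm. A picture is of the moment at which its call begins. calibration takes no time and is no camera call.
- arm.close_job(): hands the job in, once; it reports no verdict.
The state is a dict: "time": time; "joint_positions": joint angles; "qvel": joint speeds; "joint_torque": joint torques, N m; "tool_pos": TCP position; "eef_rot": TCP orientation; "force": force on the tool from outside, world axes, zero at the start; "torque": the same for the moment, N m; "gripper_width": finger opening in m.
Only numpy, scipy, OpenCV 4.12 (cv2) and the standard library are available. Lean on these libraries where they do the work, as an engineer would, in place of code of your own. Each camera call takes 0.05 s, during which the arm holds its last target. There are 200 camera calls.

## Working session

There is one attempt and no reset: what is moved stays moved. The work goes in short steps, Python scripts to look and compute and a tool call to move; the robot and the scene stay as the last step left them, time stands still between calls to the robot, and variables do not carry over. Pictures are saved under pics/ and viewed, about 8 in all and at most 12, crops included, and the job is handed in when it is done.

Besides the shell and the picture viewer there is one more tool, called after ">>>" as a command line: name --pt "numbers of a row" for each row, then --argument value for the rest. arm_command: Moves the arm, as the interface text tells. Its arguments: {"type":"object","properties":{"plan":{"type":"array"},"grip_force":{"type":"number"}},"required":["plan"]}

```bash
ls; mkdir -p pics
python3 - <<'E'
from cell import arm, vision
import cv2, numpy as np
o=arm.get_obs(); print({k:np.round(v,3).tolist() for k,v in o.items()})
for n in("scene","top"):
    im=vision.get_image(n); cv2.imwrite(f"pics/{n}0.png",im[:,:,::-1])
    c=vision.calibration(n); print(n,{k:np.round(v,4).tolist() for k,v in c.items()})
E
```

```text
pics
{'time': 0.0, 'joint_positions': [1.186, 0.322, -0.07, 1.452, 0.023, 1.371, -0.057], 'qvel': [0.001, 0.0, -0.002, 0.001, 0.0, 0.001, -0.0], 'joint_torque': [0.001, -49.358, -0.382, -31.434, 0.013, 0.012, -0.0], 'tool_pos': [0.252, -0.599, 0.23], 'eef_rot': [-0.0, 0.833, -0.553, -0.001], 'force': [0.08, 0.315, -0.293], 'torque': [-0.015, -0.058, 0.0], 'gripper_width': 0.086}
scene {'fx': 399.8657, 'fy': 399.8657, 'cx': 277.1659, 'cy': 212.1815, 'D': [-0.0941, 0.0, 0.0, 0.0, 0.0], 'world_to_cam': [[0.0259, 0.9996, -0.0099, -0.043], [-0.7193, 0.0255, 0.6943, 0.2785], [0.6943, -0.0109, 0.7197, -1.2679], [0.0, 0.0, 0.0, 1.0]]}
top {'fx': 525.1818, 'fy': 525.1818, 'cx': 278.9253, 'cy': 208.4928, 'D': [-0.1257, 0.0, 0.0, 0.0, 0.0], 'world_to_cam': [[0.0189, -0.9998, 0.0033, 0.0186], [0.9914, 0.0192, 0.1296, -0.5172], [-0.1296, 0.0008, 0.9916, -1.3714], [0.0, 0.0, 0.0, 1.0]]}
```

View pics/scene0.png

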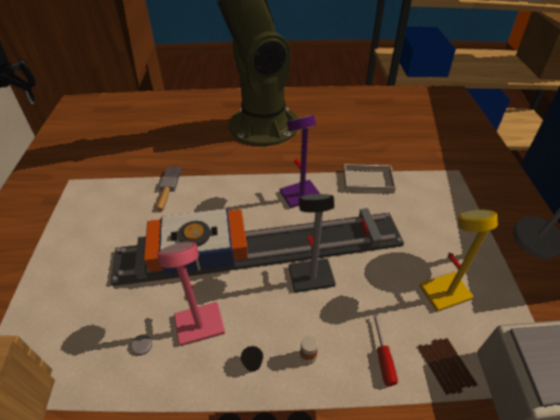

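View pics/top0.png

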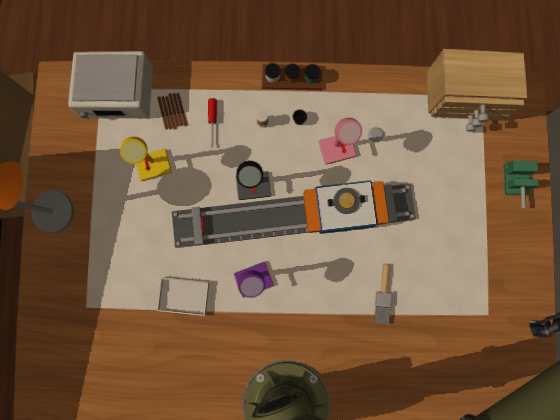

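The scene view shows the blue carriage at the left (scene px ~195,235) and the black loupe stand of interest (scene px ~315,240; top px ~252,180). The pink, purple and yellow ones are decoys. Next I'll look at enlarged crops.

Run:
```python
import cv2, numpy as np
a=cv2.imread("pics/top0.png")[155:255,165:425]; a=cv2.convertScaleAbs(a,alpha=1.5)
b=cv2.imread("pics/scene0.png")[180:300,100:410]; b=cv2.convertScaleAbs(b,alpha=1.5)
A=cv2.resize(a,(780,300),interpolation=cv2.INTER_CUBIC)
B=cv2.resize(b,(775,300),interpolation=cv2.INTER_CUBIC)
cv2.imwrite("pics/crop1.png",np.vstack([A,cv2.copyMakeBorder(B,0,0,0,5,0)]))
```

```text
(no output)
```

View pics/crop1.png

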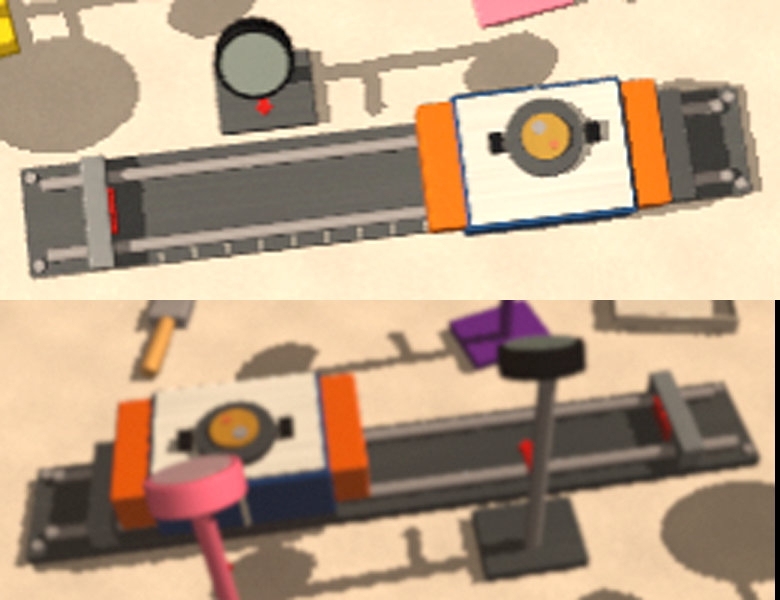

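The crop shows, in top-crop px, the plate corners (22,170), (37,277), (745,85) and (757,190), the buffers, and the red pointer tip at about (264,114). In the scene crop the pointer tip is at about (523,442). I'll fit the rail pose, carriage value and mark to these.

```bash
cat > h.py <<'E'
import cv2, numpy as np
from cell import arm, vision
def proj(n,P):
    c=vision.calibration(n); P=np.atleast_2d(P).astype(float)
    q=P@c["world_to_cam"][:3,:3].T+c["world_to_cam"][:3,3]
    K=np.array([[c["fx"],0,c["cx"]],[0,c["fy"],c["cy"]],[0,0,1]])
    q=q*[1,-1,-1]
    return cv2.projectPoints(q,np.zeros(3),np.zeros(3),K,np.array(c["D"],float))[0][:,0]
def r2w(r,p):  # r=(x,y,yaw) rail->world
    c,s=np.cos(r[2]),np.sin(r[2]); p=np.atleast_2d(p)
    return np.c_[r[0]+c*p[:,0]-s*p[:,1], r[1]+s*p[:,0]+c*p[:,1], p[:,2]]
E
python3 - <<'E'
from h import *
from scipy.optimize import least_squares
T=lambda L:(np.array(L)+.5)/3-.5+[165,155]
S=lambda L:(np.array(L)+.5)/2.5-.5+[100,180]
ut=T([(22,170),(37,277),(745,85),(757,190), (416,107),(430,231),(658,80),(671,203),(264,114)])
us=S([(757,462),(722,385),(22,562),(40,470),(523,442)])
def model(v):
    r=v[:3]; q=v[3]; m=v[4:6]; z=v[6]; c=-.17+q
    pt=[(.05,.33,z),(-.05,.33,z),(.05,-.33,z),(-.05,-.33,z),(.055,c+.105,.084),(-.055,c+.105,.084),(.055,c-.105,.084),(-.055,c-.105,.084),(m[0],m[1],.093)]
    ps=[(.05,.33,z),(-.05,.33,z),(.05,-.33,z),(-.05,-.33,z),(m[0],m[1],.093)]
    return np.r_[proj("top",r2w(r,pt))-ut, proj("scene",r2w(r,ps))-us]
s=least_squares(lambda v:model(v).ravel(),[.48,0,.1,.06,.08,.09,.01],loss="soft_l1")
print(np.round(s.x,4)); print(np.round(model(s.x),1).tolist())
r=s.x[:3]; print("yaw deg",np.degrees(r[2]),"target q",s.x[5]+.17)
c=-.17+s.x[3]
for n,y in(("rear",c-.105),("front",c+.105),("mark",s.x[5])): print(n,r2w(r,[-.0225,y,.06]))
np.save("fit.npy",s.x)
E
```

```text
[ 0.5577 -0.1559  0.1613  0.1823  0.0375  0.2484 -0.5168]
[[66.6, 5.6], [65.1, -3.5], [-1.1, 9.3], [-0.5, 0.3], [-0.8, -13.0], [0.8, -12.7], [-2.4, -15.0], [0.3, -14.8], [0.7, -2.3], [-77.0, -3.7], [-70.8, -0.9], [7.2, -7.0], [1.9, -0.9], [0.4, -118.1]]
yaw deg 9.240178337791722 target q 0.418417168001571
rear [[ 0.55039399 -0.25097074  0.06      ]]
front [[ 0.51667358 -0.04369572  0.06      ]]
mark [[0.49562307 0.08569908 0.06      ]]
```

```bash
cat > fit.py <<'E'
from h import *
from scipy.optimize import least_squares
T=lambda L:(np.array(L)+.5)/3-.5+[165,155]
S=lambda L:(np.array(L)+.5)/2.5-.5+[100,180]
ut=T([(22,170),(37,277),(745,85),(757,190), (416,107),(430,231),(658,80),(671,203),(264,114)])
us=S([(757,462),(722,385),(22,562),(40,470),(523,442)])
def model(v,z=.01):
    r=v[:3]; q=v[3]; m=v[4:6]; c=-.17+q
    pt=[(.05,.33,z),(-.05,.33,z),(.05,-.33,z),(-.05,-.33,z),(.055,c+.105,.084),(-.055,c+.105,.084),(.055,c-.105,.084),(-.055,c-.105,.084),(m[0],m[1],.093)]
    ps=[(.05,.33,z),(-.05,.33,z),(.05,-.33,z),(-.05,-.33,z),(m[0],m[1],.093)]
    return np.r_[proj("top",r2w(r,pt))-ut, proj("scene",r2w(r,ps))-us]
s=least_squares(lambda v:model(v).ravel(),[.48,0,.1,.06,.08,.09])
print(np.round(s.x,4)); print(np.round(model(s.x),1).tolist())
r=s.x[:3]; print("yaw deg",np.degrees(r[2]),"target q",s.x[5]+.17)
c=-.17+s.x[3]
for n,y in(("rear",c-.105),("front",c+.105),("mark",s.x[5])): print(n,r2w(r,[-.0225,y,.06]))
np.save("fit.npy",s.x)
E
python3 fit.py
```

```text
[ 0.6174 -0.0221  0.0896  0.0539  0.1098  0.0976]
[[5.6, -47.1], [2.1, -47.0], [1.3, -34.7], [1.2, -34.5], [-1.6, -43.0], [-3.0, -43.1], [-3.1, -39.1], [-3.3, -39.2], [6.3, -63.7], [11.0, -73.1], [10.0, -79.8], [-17.6, -79.7], [-16.1, -84.5], [2.0, -47.6]]
yaw deg 5.132387567281407 target q 0.2676087242969498
rear [[ 0.61477081 -0.24433944  0.06      ]]
front [[ 0.59598478 -0.0351814   0.06      ]]
mark [[0.58625669 0.07312818 0.06      ]]
```

```bash
sed -i 's|^S=.*|S=lambda L:(np.array(L)-[0,300]+.5)/2.5-.5+[100,180]|' fit.py; python3 fit.py
cat >> fit.py <<'E'
o=arm.get_obs(); from scipy.spatial.transform import Rotation as R
w,x,y,z=o["eef_rot"]; print(np.round(R.from_quat([x,y,z,w]).as_matrix(),4))
E
python3 fit.py|tail -3
```

```text
[ 0.5035 -0.0151  0.1339  0.0391  0.06    0.1037]
[[0.7, -1.0], [-1.0, -0.2], [-1.8, 0.3], [-0.5, 1.0], [-0.1, -1.0], [0.4, -0.3], [-1.1, -1.0], [0.5, -0.4], [0.5, -0.2], [0.1, -0.8], [-0.8, -0.9], [-0.1, -1.4], [-2.0, -0.3], [0.4, -0.2]]
yaw deg 7.669962259627782 target q 0.2737036407202961
rear [[ 0.51273011 -0.2519424   0.06      ]]
front [[ 0.48470212 -0.04382121  0.06      ]]
mark [[0.46740043 0.08465207 0.06      ]]
[[ 3.883e-01 -9.215e-01 -8.000e-04]
 [-9.215e-01 -3.883e-01  1.600e-03]
 [-1.800e-03  1.000e-04 -1.000e+00]]
```

Good fit (residuals ~1 px): carriage value 0.039, mark at 0.274. Next I'll write tracking and goal helpers, then approach.

```bash
cat >> h.py <<'E'
from scipy.spatial.transform import Rotation as R
F=np.load("fit.npy"); r=F[:3]; TARGET=F[5]+.17
def track(im,n="top",xs=np.arange(.02,.052,.002)):
    "carriage value from the inner edges of the orange buffers (z=.087)"
    ys=np.arange(-.3,.3,.0005); G=np.array([(x,y,.087) for x in xs for y in ys])
    uv=proj(n,r2w(r,G)).astype(np.float32).reshape(len(xs),len(ys),2)
    p=cv2.remap(im,uv[...,0],uv[...,1],cv2.INTER_LINEAR).astype(float)
    m=np.clip((p[...,0]-p[...,2])/(p[...,0]+20)*2-.6,0,1).mean(0)   # orange-ness
    cs=np.arange(.0,.34,.0005)-.17; I=lambda a,b:m[(ys>=a)&(ys<b)].mean()
    sc=[I(c-.1,c-.075)+I(c+.075,c+.1)-2*I(c-.072,c-.05)-2*I(c+.05,c+.072) for c in cs]
    sc=np.array(sc); k=sc>sc.max()-.05*abs(sc.max()); return cs[k].mean()+.17, sc.max()
def look(k=1):
    for i in range(k):
        t=arm.get_obs()["time"]; im=vision.get_image("top"); q,s=track(im)
        print(f"t={t:.3f} q={q:.4f} dq={q-TARGET:+.4f} score={s:.2f}")
    return im
def state():
    o=arm.get_obs(); w,x,y,z=o["eef_rot"]; M=R.from_quat([x,y,z,w]).as_matrix()
    d=o["tool_pos"]-np.r_[r[:2],0]; c,s=np.cos(r[2]),np.sin(r[2])
    print("t",round(o["time"],3),"TCP rail",np.round([c*d[0]+s*d[1],-s*d[0]+c*d[1],d[2]],4),"F",np.round(o["force"],2),"w",round(o["gripper_width"],4))
    return o,M
def goal(p):
    o,M=state(); g=r2w(r,[p])[0]-o["tool_pos"]
    xa=M[:,0]; ang=np.arctan2(xa[1],xa[0]); want=r[2]-np.pi/2
    print("shift",np.round(M.T@g,4),"turn",round(-(want-ang),4))
E
python3 - <<'E'
from h import *
im=cv2.imread("pics/top0.png")[:,:,::-1].copy(); print(track(im),TARGET)
for p in [(-.025,-.285,.15),(-.025,-.285,.062)]: goal(p)
E
```

```text
(np.float64(0.04000000000000001), np.float64(1.9707551641877739)) 0.2737036407202961
t 0.1 TCP rail [-0.327  -0.5447  0.2303] F [-0.06  0.56 -0.18] w 0.0853
shift [-0.1714 -0.3595  0.0806] turn 0.265
t 0.1 TCP rail [-0.327  -0.5447  0.2303] F [-0.06  0.56 -0.18] w 0.0853
shift [-0.1712 -0.3595  0.1686] turn 0.265
```

>>> arm_command --pt "1 -0.171 -0.36 0.08 0.265" --pt "1 -0.171 -0.36 0.08 0.265" --pt "1 -0.171 -0.36 0.08 0.265" --pt "1 -0.171 -0.36 0.08 0.265" --pt "1 -0.171 -0.36 0.08 0.265" --grip_force 20

```text
time: 0.72
tool_pos: [0.4568, -0.3691, 0.1693]
eef_rot: [0.0, 0.753, -0.658, -0.0]
force: [-0.1, -0.7, -0.4]
gripper_width: -0.0
```

Run:
```python
from h import *
goal((-.025,-.285,.15)); goal((-.025,-.28,.06))
```

```text
t 0.725 TCP rail [-0.0935 -0.3446  0.1693] F [-0.11 -0.67 -0.45] w -0.0
shift [-0.0596 -0.0685  0.0192] turn -0.0002
t 0.725 TCP rail [-0.0935 -0.3446  0.1693] F [-0.11 -0.67 -0.45] w -0.0
shift [-0.0646 -0.0685  0.1092] turn -0.0002
```

>>> arm_command --pt "1 -0.064 -0.068 0.109 0" --pt "1 -0.064 -0.068 0.109 0" --pt "1 -0.064 -0.068 0.109 0" --pt "1 -0.064 -0.068 0.109 0"

```text
time: 1.23
tool_pos: [0.5144, -0.2979, 0.0601]
eef_rot: [0.0, 0.753, -0.658, -0.001]
force: [-0.1, 0.2, 0.7]
gripper_width: -0.0
```

Run:
```python
from h import *
im=look(); goal((-.025,-.2505,.06)); cv2.imwrite("pics/t1.png",cv2.resize(im[130:270,150:450,::-1],None,fx=2.5,fy=2.5))
```

```text
t=1.225 q=0.0400 dq=-0.2337 score=1.97
t 1.275 TCP rail [-0.0271 -0.2836  0.0615] F [-0.42  0.02 -0.23] w 0.0002
shift [-0.0331 -0.0021  0.0015] turn -0.0009
```

View pics/t1.png

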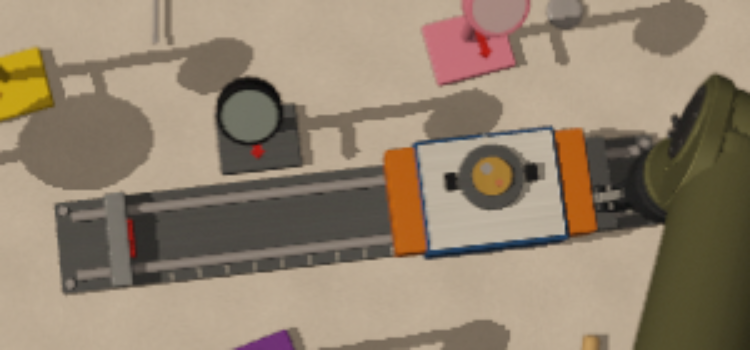

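>>> arm_command --pt "1 -0.024 0 0 0" --pt "1 -0.0284 0 0 0" --pt "1 -0.0328 0 0 0" --pt "1 -0.0372 0 0 0" --pt "1 -0.0416 0 0 0"

```text
time: 1.9
tool_pos: [0.5093, -0.2573, 0.0611]
eef_rot: [0.0, 0.753, -0.658, 0.0]
force: [0.1, -0.3, -0.1]
gripper_width: 0.0
```

>>> arm_command --pt "1 -0.0044 0 0 0" --pt "1 -0.0088 0 0 0" --pt "1 -0.0132 0 0 0" --pt "1 -0.0176 0 0 0" --pt "1 -0.022 0 0 0"

```text
time: 2.52
tool_pos: [0.5064, -0.2349, 0.0609]
eef_rot: [-0.0, 0.753, -0.658, -0.0]
force: [0.2, -0.4, 0.5]
gripper_width: -0.0
```

Run:
```python
from h import *
state(); look()
```

```text
t 2.525 TCP rail [-0.0265 -0.2182  0.0609] F [ 0.2  -0.44  0.5 ] w -0.0
t=2.525 q=0.0762 dq=-0.1975 score=1.97
```

>>> arm_command --pt "1 0 0 -0.062 0" --pt "1 -0.06 0 -0.068 0" --pt "1 -0.122 0 -0.068 0" --pt "1 -0.184 0 -0.068 0" --pt "1 -0.246 0 -0.068 0"

```text
time: 3.2
tool_pos: [0.4732, 0.0103, 0.1292]
eef_rot: [-0.0, 0.753, -0.658, 0.001]
force: [0.6, -0.4, -0.1]
gripper_width: 0.0001
```

Run:
```python
from h import *
look(); goal((-.025,.225,.06))
```

```text
t=3.200 q=0.1202 dq=-0.1535 score=0.87
t 3.25 TCP rail [-0.0269  0.0393  0.1293] F [-1.87  7.67 -0.08] w -0.0003
shift [-0.1854 -0.0038  0.0702] turn 0.0103
```

>>> arm_command --pt "1 -0.062 0 0 0" --pt "1 -0.124 0 0 0" --pt "1 -0.182 0 0.02 0" --pt "1 -0.184 0 0.068 0"

```text
time: 3.75
tool_pos: [0.4503, 0.197, 0.0628]
eef_rot: [-0.004, 0.755, -0.655, 0.001]
force: [1.1, -0.6, -0.6]
gripper_width: 0.0001
```

Run:
```python
from h import *
im=look(); goal((-.025,.225,.06)); cv2.imwrite("pics/t2.png",cv2.resize(im[130:270,150:450,::-1],None,fx=2.5,fy=2.5))
```

```text
t=3.750 q=0.1562 dq=-0.1175 score=1.95
t 3.8 TCP rail [-0.0302  0.2133  0.0554] F [-2.86 -1.58 -2.23] w 0.0002
shift [-0.0116 -0.0052 -0.0046] turn 0.0049
```

View pics/t2.png

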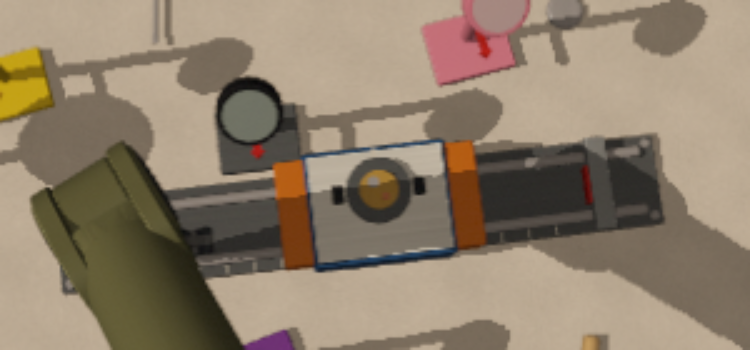

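>>> arm_command --pt "1 0.012 0 0 0" --pt "1 0.023 0 0 0" --pt "1 0.023 0 0 0"

```text
time: 4.18
tool_pos: [0.4539, 0.1658, 0.0624]
eef_rot: [-0.001, 0.751, -0.66, 0.001]
force: [0.1, 0.7, -0.9]
gripper_width: 0.0002
```

Run:
```python
from h import *
state(); look(3); state()
```

```text
t 4.175 TCP rail [-0.0251  0.1859  0.0624] F [ 0.13  0.71 -0.91] w 0.0002
t=4.175 q=0.1827 dq=-0.0910 score=1.96
t=4.225 q=0.1857 dq=-0.0880 score=1.95
t=4.275 q=0.1888 dq=-0.0850 score=1.96
t 4.325 TCP rail [-0.0258  0.188   0.0619] F [0.4  0.11 0.26] w 0.0002
```

>>> arm_command --pt "1 0 0 0 0" --pt "1 0 0 0 0" --pt "1 0 0 0 0"

```text
time: 4.7
tool_pos: [0.452, 0.1682, 0.0608]
eef_rot: [0.0, 0.753, -0.658, -0.0]
force: [0.9, 1.4, 0.5]
gripper_width: 0.0003
```

Run:
```python
from h import *
state(); look(1); state()
```

```text
t 4.7 TCP rail [-0.0266  0.1886  0.0608] F [0.88 1.37 0.52] w 0.0003
t=4.700 q=0.2140 dq=-0.0597 score=1.95
t 4.75 TCP rail [-0.0266  0.1886  0.0609] F [0.11 0.79 0.89] w 0.0001
```

>>> arm_command --pt "1 -0.001 0 0 0" --pt "1 -0.0045 0 0 0" --pt "1 -0.008 0 0 0" --pt "1 -0.0115 0 0 0" --pt "1 -0.015 0 0 0"

```text
time: 5.38
tool_pos: [0.45, 0.1832, 0.0609]
eef_rot: [0.0, 0.753, -0.658, 0.0]
force: [-0.5, -0.2, 1.1]
gripper_width: 0.0001
```

>>> arm_command --pt "1 -0.0035 0 0 0" --pt "1 -0.007 0 0 0" --pt "1 -0.0105 0 0 0" --pt "1 -0.014 0 0 0" --pt "1 -0.0175 0 0 0"

```text
time: 6.0
tool_pos: [0.4477, 0.2005, 0.0609]
eef_rot: [0.0, 0.753, -0.658, 0.0]
force: [-0.4, 0.4, 0.5]
gripper_width: 0.0002
```

Run:
```python
from h import *
state(); look(2); state()
```

```text
t 6.0 TCP rail [-0.0266  0.2211  0.0609] F [-0.35  0.44  0.48] w 0.0002
t=6.000 q=0.2768 dq=+0.0030 score=1.93
t=6.050 q=0.2770 dq=+0.0033 score=1.93
t 6.1 TCP rail [-0.0266  0.2214  0.0609] F [-1.2  -0.08  0.32] w 0.0004
```

>>> arm_command --pt "1 -0.03 0 0 0"

```text
time: 6.22
tool_pos: [0.4445, 0.2278, 0.0607]
eef_rot: [0.001, 0.751, -0.66, 0.001]
force: [-0.2, 0.4, 0.1]
gripper_width: -0.0004
```

Run:
```python
from h import *
state(); look(3)
```

```text
t 6.225 TCP rail [-0.026   0.2486  0.0607] F [-0.22  0.42  0.07] w -0.0004
t=6.225 q=0.2778 dq=+0.0040 score=1.96
t=6.275 q=0.2778 dq=+0.0040 score=1.96
t=6.325 q=0.2778 dq=+0.0040 score=1.96
```

>>> arm_command --pt "1 0 0 0 0" --pt "1 0 0 0 0" --pt "1 0 0 0 0" --pt "1 0 0 0 0" --pt "1 0 0 0 0"

```text
time: 7.0
tool_pos: [0.4438, 0.2299, 0.0609]
eef_rot: [0.0, 0.753, -0.658, 0.0]
force: [0.2, 0.2, 0.9]
gripper_width: -0.0
```

Run:
```python
from h import *
im=look(1); s=vision.get_image("scene")
a=cv2.resize(im[150:250,165:425,::-1],(780,300),interpolation=cv2.INTER_CUBIC); b=cv2.resize(s[200:280,200:408,::-1],(780,300),interpolation=cv2.INTER_CUBIC)
cv2.imwrite("pics/t3.png",cv2.convertScaleAbs(np.vstack([a,b]),alpha=1.4)); state()
c=F[3]
for y in(F[5]-.012,F[5],F[5]+.012): print(proj("scene",r2w(r,[(.06,y,.09)]))[0], ((proj("scene",r2w(r,[(.06,y,.09)]))[0]-[200,200])*3.75+[0,300]))
```

```text
t=7.000 q=0.2778 dq=+0.0040 score=1.96
t 7.1 TCP rail [-0.0266  0.2508  0.0609] F [-0.51  0.18  1.05] w 0.0001
[303.49065987 237.96014409] [388.08997452 442.35054033]
[309.19696684 237.21017155] [409.48862565 439.53814333]
[314.88263166 236.46176988] [430.80986872 436.73163707]
```

View pics/t3.png

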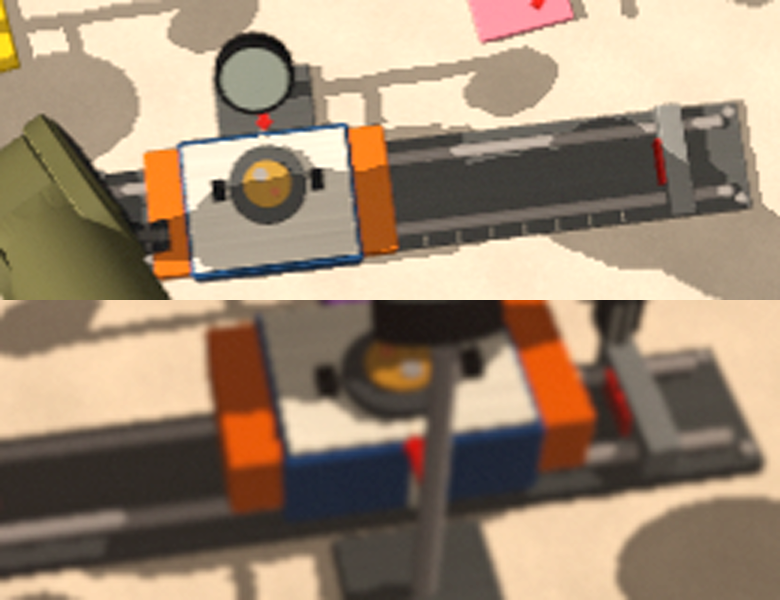

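The top view puts the midpoint of the carriage's far edge, (263,133), at the pointer (264,125). In the scene view the white line (413,490) sits under the red tip (412,440). The carriage is at rest and the hand is about 20 mm clear, so I'll wait out the three seconds.

>>> arm_command --pt "1 0 0 0 0" --pt "1 0 0 0 0" --pt "1 0 0 0 0" --pt "1 0 0 0 0" --pt "1 0 0 0 0"

```text
time: 7.72
tool_pos: [0.4437, 0.23, 0.0609]
eef_rot: [0.0, 0.753, -0.658, 0.0]
force: [0.2, 0.2, -0.3]
gripper_width: -0.0002
```

>>> arm_command --pt "1 0 0 0 0" --pt "1 0 0 0 0" --pt "1 0 0 0 0" --pt "1 0 0 0 0" --pt "1 0 0 0 0"

```text
time: 8.35
tool_pos: [0.4437, 0.23, 0.0609]
eef_rot: [0.0, 0.753, -0.658, 0.0]
force: [0.8, -1.1, 0.1]
gripper_width: 0.0001
```

>>> arm_command --pt "1 0 0 0 0" --pt "1 0 0 0 0" --pt "1 0 0 0 0" --pt "1 0 0 0 0" --pt "1 0 0 0 0"

```text
time: 8.98
tool_pos: [0.4437, 0.23, 0.0609]
eef_rot: [0.0, 0.753, -0.658, 0.0]
force: [0.7, -0.1, 1.7]
gripper_width: 0.0002
```

>>> arm_command --pt "1 0 0 0 0" --pt "1 0 0 0 0" --pt "1 0 0 0 0" --pt "1 0 0 0 0" --pt "1 0 0 0 0"

```text
time: 9.6
tool_pos: [0.4437, 0.23, 0.0609]
eef_rot: [0.0, 0.753, -0.658, 0.0]
force: [-0.7, 0.8, 1.0]
gripper_width: 0.0
```

>>> arm_command --pt "1 0 0 0 0" --pt "1 0 0 0 0" --pt "1 0 0 0 0" --pt "1 0 0 0 0" --pt "1 0 0 0 0"

```text
time: 10.22
tool_pos: [0.4437, 0.23, 0.0609]
eef_rot: [0.0, 0.753, -0.658, 0.0]
force: [-0.1, -0.2, 0.3]
gripper_width: 0.0002
```

Run:
```python
from h import *
im=look(2); state()
# bystander check: compare with first top picture outside rail/arm
a=cv2.imread("pics/top0.png")[:,:,::-1]; d=cv2.absdiff(a,im).max(2)
for n,(u,v) in dict(watch=(376,134),eyeglass=(300,117),driver=(212,122),brush=(384,293),oil=(263,121),tray=(185,296)).items(): print(n,d[v-14:v+14,u-14:u+14].mean().round(1))
```

```text
t=10.225 q=0.2778 dq=+0.0040 score=1.96
t=10.275 q=0.2778 dq=+0.0040 score=1.96
t 10.325 TCP rail [-0.0266  0.2509  0.0609] F [0.57 0.48 0.14] w -0.0003
watch 10.9
eyeglass 9.7
driver 11.0
brush 10.9
oil 11.2
tray 22.5
```

```bash
python3 -c "
from cell import arm
print(arm.close_job()); print(arm.get_obs()['time'])"
```

```text
the job is handed in; nothing more can be done
None
the job is handed in; nothing more can be done
```

The carriage is standing still at the red pointer with the hand off it, and I handed the job in at about 10.3 s.

- **What I did:** I pushed it on the rear buffer at about 35 mm/s and it coasted at about 65 mm/s. I crossed over it and braked on the front buffer with the hand retreating at about half its speed. Then I pulled clear.
- **Position and rest:** From t = 6.2 s to 10.3 s the carriage value read a constant 0.2778 against the mark at 0.2737. That puts the index about 4 mm past the pointer, inside the 12 mm limit. In the picture at 7.0 s the two looked aligned to about 2 mm or better in both camera views, so there is a small disagreement with the 4 mm.
- **Hand clearance:** The fingers stood about 20 mm from the front buffer. The wrist reading stayed within its noise of up to about 2 N, too coarse to show the 0.1 N limit, so "untouched" rests on the gap seen in the pictures.
- **Bystanders:** My picture-difference check was inconclusive. It showed a uniform change of about 10 grey levels everywhere and 22 at the tray, which I put down to lighting and the arm's shadow. The arm never went near any of them.

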